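# Open the shielded phone test box and hold its cover up

### The job

Pull the tray of the shielded test box on the bench right out, then raise the hinged steel cover on the tray by its bow handle so that the phone underneath can be reached. The cover may or may not be held by its quarter-turn catch, and nothing outside shows which: a gentle tug on the bow tells; if it is caught do not wrench it, but free it with a quarter turn of the round knob beside the bow. The cover is sprung and falls shut, so finish while still holding it by the bow, well open (at least 50 degrees) and still, with the tray left out and the other things on the bench undisturbed.

Things in the scene. Friction and masses are not known exactly. Their poses are not given: they have to be found in the camera images.
- test_box: Grey sheet-metal box, 230 (x) by 204 (y) by 162 (z) mm, standing fixed on the bench; origin at the centre of its underside on the bench, z up, x pointing from its front to its back. The tray comes out of its mouth, in the upper part of the front at x = -115 mm, along the box's -x; the fixed fascia below the tray is 54 mm high. A plate behind the hinge closes the mouth when the tray is out.
- tray (a joint): Travel of the tray out of the box along the box's -x: 0 shut, 0.170 m right out at its stop. Friction of about 14 N holds it where it is left. Its steel front panel is 204 mm wide, its front face 8 mm ahead of the mouth when shut, its top edge 160 mm above the bench. Bow and knob are inside the box until the tray is out.
- tray_handle (a point): Middle of the level steel bar handle on the tray's front panel: round bar 10 mm thick, 90 mm long along the box's y, 135 mm above the bench, 35 mm in front of the panel's face (30 mm free gap behind the bar). Moves with the tray.
- cover (a joint): Angle of the cover: 0 lying shut and level on the tray, grows as its front edge rises, stop at 1.40 rad. It turns about an axis along the box's y, 110.5 mm above the bench. Spring and weight press it shut (2 to 4 N at the bow). If caught it has about 3 mm of play at the bow (0.03 to 0.04 rad), then stops firmly: tug with 20 N at most. If free it simply rises.
- bow (a point): Middle of the bow handle on the cover: round steel bar 8 mm thick, 54 mm long along the box's y, centre 24 mm above the cover's top; 100 mm in front of the hinge axis, 27 mm above it, 36 mm left (+y of the box) of the tray's middle, 64 mm behind the panel's front. Moves with the cover. The bar turns between gripper pads: keep the gripper upright through the arc, a shelf hangs behind.
- knob_top (a point): Centre of the top of the catch's round black knurled knob on the cover: 25 mm in diameter, 20 mm tall, top 22 mm above the cover, 81 mm right (-y of the box) of the bow's middle, 10 mm nearer the hinge; the point does not turn with it. No stops, friction 0.03 N m. Its hidden cross-bar: if caught, a quarter turn either way frees the cover; if free, one usually catches it. Turn it with cover shut.
- cover_panel: The cover with its bow and knob: steel sheet 110 (x) by 168 (y) by 3 mm; origin on its underside at the middle of its width, 100 mm in front of the hinge axis and level with it; x toward the hinge, z square to the cover.
- keeper: The pair of small steel brackets on the tray floor, hidden under the cover below the knob, under which the knob's cross-bar catches. Origin under the knob, 48 mm above the bench.
- solder_spool: Bystander: spool of solder, 52 mm in diameter, 42 mm tall, standing on the bench to the right of the tray; origin at the centre of its underside.
- side_cutters: Bystander: small side cutters with red handles, 112 mm long, lying on the bench right of the tray; origin at the centre of their underside.
- mug_1: Bystander: mug, 82 mm in diameter, 97 mm tall, left of the box; origin at the centre of its underside.
- tape_black: Bystander: roll of black tape, 70 mm in diameter, 18 mm tall, lying on top of the box; origin at the centre of its underside.

How it is judged:
On the way, in this order (a step that is already met when the one before it is completed fails the run):
1. the tray is pulled right out (at least 155 of its 170 mm) (value of joint tray above 0.155 m), for 0.1 s.
2. the cover is tugged up at least through its play (0.012 rad) (value of joint cover above 0.012 rad), for 0.1 s.
3. the cover is raised at least 50 degrees (0.87 rad) (value of joint cover above 0.87 rad), for 0.2 s.
At the end, for the whole second after the job is handed in: The robot holds the cover by its bow (grasp point within 40 mm of the bow's middle, fingers touching the cover or its bow with more than 0.5 N), at least 50 degrees (0.87 rad) open and still (under 0.1 rad/s), and the tray is out by at least 145 of its 170 mm (value of joint cover above 0.87 rad and velocity of joint cover between -0.1 and 0.1 rad/s and contact force between the fingers and cover_panel above 0.5 N and value of joint tray above 0.145 m and distance between the grasp point and bow below 0.04 m); the arm keeps its last pose, push and grip.
It fails at once if the cover is wrenched against its catch (more than 35 N) (contact force between cover_panel and keeper above 35 N).
It fails at once if a bystander is moved by more than 30 mm (distance of any of solder_spool, side_cutters, mug_1, tape_black from where it was at the start of the episode above 0.03 m).
It also fails if it takes over 64 s, if anything falls off the work surface, if the arm or the gripper's body presses on something with over 40 N, if the wrist force passes 120 N, or if a joint passes its speed limit or range.

### The arm

A 6-joint arm with a two-finger parallel gripper is mounted at the origin on a cart in front of the work surface, level with it; the furniture and walls round the work are solid. World frame = base frame: x ahead of the robot, y to its left, z up, the work surface at z = 0. Lengths are in m, angles in rad, forces in N, time in s.
With the tool pointing down it reaches from about 0.325 to 0.75 m from the base axis. Payload 7.6 kg.
Tool frame: the origin (TCP) lies between the finger pads; the fingertips stand finger_overhang ahead of it and the grasp point (between the pads) lies 8 mm behind it (finger_overhang is the distance from the TCP to the fingertips, in m); z points along the fingers, y is the line along which they close (so a half turn about z gives the same grasp; the last joint's range is limited). The gripper opens to 85 mm and grips with 20 to 120 N. Pads are 22 mm wide; open, the fingers measure 114 mm over their backs; the gripper's body (76 mm by 85 mm) begins 54 mm behind the grasp point. The pads swing forward as they close: fully open they stand 13 mm farther back than shut.
Start: joints at [1.063, 0.052, 1.401, -0, 1.689, -0.07], TCP at [0.223, 0.476, 0.209] pointing down, gripper open.
Joint ranges: [-2.9, 2.9], [-0.91, 2.17], [0.12, 2.37], [-1.06, 4.2], [0.26, 2.73], [-2.93, 2.93]. Speed limits (rad/s): [2.57, 2.57, 3.01, 3.14, 3.14, 3.14].

### API

Orientations are given as a 3x3 rotation matrix whose columns are the frame's x, y, z axes.
In Python, from workcell import * gives the robot as it stands.
- The arm moves only by the tool drive_tool, never from a script. Its argument "deltas" is a list that holds one entry, the list of rows, each a list of 4 numbers: the shift along the tool's x, y, z in mm, then the turn about the tool's z in rad. A call has 1 to 12 rows; each row is the pose to reach, as a shift and turn from the pose commanded when the call began, along the tool's axes at that moment; what a row does not reach only later rows make up. A row lasts 1/8 s, in which the tool goes at most 62.5 mm and 10.7 degrees, less where a joint would pass 70% of its speed; a pose out of reach is approached as far as the arm can. A call with a gripper value outside its range is refused whole. "gripper" is the gripper command: -1 is fully open, 1 is shut, values between are in proportion, set as the call begins (left out, the last holds). The fingers move at their own pace and stop on an object; "squeeze" is the grip in N (left out, the last holds). Time passes only in rows, so rows that repeat a pose let the fingers close. It gives the time, the measured TCP pose, the force, the opening and the grip force at its end, in the units of the state.
- get_state(): the state, without advancing time (a new reading comes with each control period).
- camera(name): name is "scene" or "top"; returns the picture (420x560x3 uint8, red, green, blue); there is no depth.
- camera_info(name): a dict with "fx", "fy", "cx", "cy" (pixels), "pose" (4x4, takes a point from camera to world coordinates). Camera axes: x right, y up, looking along -z (the intrinsics and any distortion apply to the point x, -y, -z); pixel columns grow to the right and rows downward; lengths in m; the calibration is good to about 2 mm. A picture is of the moment at which its call begins. camera_info takes no time and is no camera call.
- finish_job(): hands the job in; it is judged then, once.
The state is a dict: "time_s": time; "q": joint angles; "joint_vel": joint speeds; "tau": joint torques, N m; "tcp_pos": TCP position; "eef_rot": TCP orientation; "ft_force": force on the tool from outside, world axes, zero at the start; "wrist_torque": the same for the moment, N m; "gripper_width": opening from 0.0 (shut) to 1.0 (fully open); "grasp_force": force on a finger pad.
Only numpy, scipy, OpenCV 4.12 (cv2) and the standard library are available. Lean on these libraries where they do the work, as an engineer would, in place of code of your own. Each camera call takes 0.05 s, during which the arm holds its last target. There are 200 camera calls.

## Working session

There is one attempt and no reset: what is moved stays moved. The work goes in short steps, Python scripts to look and compute and a tool call to move; the robot and the scene stay as the last step left them, time stands still between calls to the robot, and variables do not carry over. Pictures are saved under pics/ and viewed, at most 10 in all, crops included, and the job is handed in when it is done.

Besides the shell and the picture viewer there is one more tool, called as a command line: name --argument value ..., lists and objects as JSON in quotes. drive_tool: Moves the arm, as the interface text tells. Its arguments: {"type":"object","properties":{"deltas":{"type":"array"},"gripper":{"type":"number"},"squeeze":{"type":"number"}},"required":["deltas"]}

```bash
mkdir -p pics; ls; python3 - <<'E'
from workcell import *
import cv2,numpy as np
np.set_printoptions(precision=4,suppress=True)
for n in ("scene","top"):
    cv2.imwrite(f"pics/{n}0.png",camera(n)[:,:,::-1]); print(n,camera_info(n))
s=get_state(); print(s)
E
```

```text
pics
scene {'fx': 523.1480369859867, 'fy': 523.1480369859867, 'cx': 277.25176256406775, 'cy': 211.11753062084978, 'pose': array([[ 0.7944,  0.4238, -0.4352, -0.0711],
       [-0.6074,  0.5578, -0.5656, -1.0789],
       [ 0.003 ,  0.7136,  0.7005,  1.1922],
       [ 0.    ,  0.    ,  0.    ,  1.    ]])}
top {'fx': 384.8085962014654, 'fy': 384.8085962014654, 'cx': 289.6418432914561, 'cy': 204.75008256529694, 'pose': array([[-0.4647,  0.8549, -0.2308,  0.296 ],
       [-0.8855, -0.4489,  0.1201, -0.089 ],
       [-0.0009,  0.2601,  0.9656,  1.3272],
       [ 0.    ,  0.    ,  0.    ,  1.    ]])}
{'time_s': 0.1, 'q': array([ 1.0627,  0.0528,  1.4017, -0.    ,  1.6886, -0.0703]), 'joint_vel': array([ 0.0014, -0.0007, -0.002 , -0.002 ,  0.0005, -0.0011]), 'tau': array([  0.0017, -38.2583, -36.0985,  -0.    ,   0.0048,  -0.0001]), 'tcp_pos': array([0.2224, 0.4752, 0.2086]), 'eef_rot': array([[-0.9057,  0.424 , -0.0007],
       [ 0.424 ,  0.9057, -0.0013],
       [ 0.0001, -0.0014, -1.    ]]), 'ft_force': array([-0.3074,  0.1129,  0.0602]), 'wrist_torque': array([ 0.0054,  0.0029, -0.0314]), 'grasp_force': 0.0, 'gripper_width': 1.0014276500620156}
```

View pics/scene0.png

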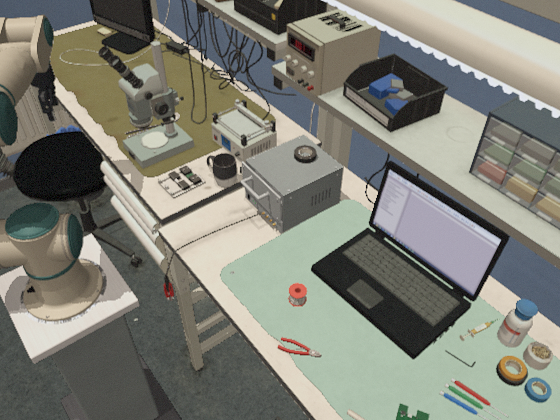

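View pics/top0.png

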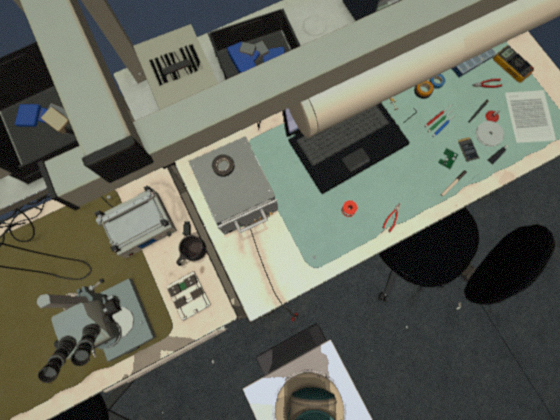

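The scene view shows the box around (295,185) with the tray bar in front at about (262,192). The top view shows the box around (232,185) with the bar at about (255,220). I'll enlarge both.

```bash
python3 - <<'E'
import cv2,numpy as np
a=cv2.imread("pics/scene0.png")[125:245,225:355]; b=cv2.imread("pics/top0.png")[130:250,175:305]
f=lambda i:cv2.resize(i,(390*1,360),interpolation=cv2.INTER_CUBIC)
cv2.imwrite("pics/c0.png",np.hstack([f(a),f(b)]))
E
```

```text
(no output)
```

View pics/c0.png

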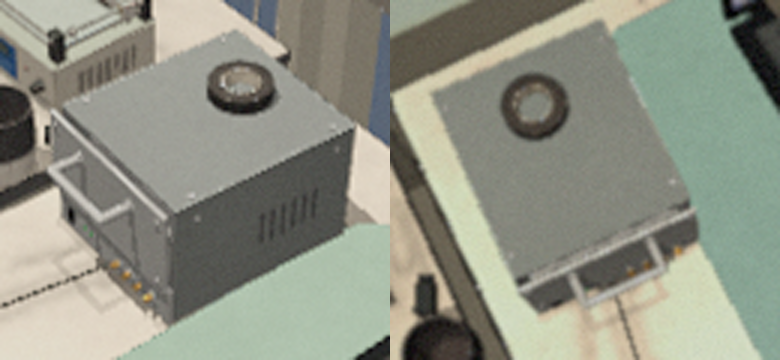

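The crops are 3x. They show the bar ends at scene (242.3,181) and (258,198), top (240,231) and (266.3,220), and the box's four top corners.

```bash
cat > h.py <<'E'
from workcell import *
import cv2,numpy as np
np.set_printoptions(precision=4,suppress=True)
def ray(n,p):
    c=camera_info(n); T=c["pose"]
    d=T[:3,:3]@np.array([(p[0]-c["cx"])/c["fx"],-(p[1]-c["cy"])/c["fy"],-1]); return T[:3,3],d/np.linalg.norm(d)
def tri(ps,pt):
    A=0;b=0;r=[ray("scene",ps),ray("top",pt)]
    for o,d in r: M=np.eye(3)-np.outer(d,d);A=A+M;b=b+M@o
    x=np.linalg.solve(A,b); return x,[np.linalg.norm(np.cross(x-o,d)) for o,d in r][0]*2
def onz(n,p,z):
    o,d=ray(n,p); return o+d*(z-o[2])/d[2]
def proj(n,X):
    c=camera_info(n);T=c["pose"];v=T[:3,:3].T@(np.array(X)-T[:3,3])
    return np.array([c["cx"]+c["fx"]*v[0]/-v[2],c["cy"]-c["fy"]*v[1]/-v[2]])
E
python3 - <<'E'
from h import *
P=dict(barL=((242.3,181),(240,231)),barR=((258,198),(266.3,220)),FL=((242.3,161.7),(217.3,223.3)),FR=((282.3,196.7),(275.7,196.7)),BR=((342.7,167.7),(247.7,137.3)),BL=((303.3,135),(190,161)))
for k,(a,b) in P.items():
    z=.135 if 'bar' in k else .162
    print(k,*tri(a,b),onz("scene",a,z),onz("top",b,z))
E
```

```text
barL [ 0.5775 -0.0593  0.1387] 0.0011780735885991553 [ 0.5804 -0.0558  0.135 ] [ 0.5778 -0.059   0.135 ]
barR [ 0.5714 -0.1487  0.1374] 0.002047766897718036 [ 0.5739 -0.1467  0.135 ] [ 0.571  -0.1484  0.135 ]
FL [ 0.6216 -0.0062  0.1607] 0.009731585697553757 [ 0.6156 -0.007   0.162 ] [ 0.6259 -0.008   0.162 ]
FR [ 0.6182 -0.2072  0.1603] 0.0008814939351484421 [ 0.6166 -0.2086  0.162 ] [ 0.6182 -0.2072  0.162 ]
BR [ 0.8423 -0.2187  0.1636] 0.0015542325180146325 [ 0.8446 -0.2174  0.162 ] [ 0.8423 -0.2186  0.162 ]
BL [ 0.8529 -0.0168  0.1646] 5.753920851737481e-05 [ 0.8552 -0.0141  0.162 ] [ 0.8542 -0.0166  0.162 ]
```

```bash
cat >> h.py <<'E'
C=np.array([.7328,-.112]);YAW=-.05
ex=np.array([np.cos(YAW),np.sin(YAW)]);ey=np.array([-ex[1],ex[0]])
def W(x,y,z): return np.r_[C+x*ex+y*ey,z]   # box -> world
def delta(X,yaw=None):
    s=get_state();R=s["eef_rot"];d=1000*R.T@(np.array(X)-s["tcp_pos"])
    t=0
    if yaw is not None:   # desired angle of the tool x axis in world
        t=-((yaw-np.arctan2(R[1,0],R[0,0])+np.pi)%(2*np.pi)-np.pi)
    return d.round(1),round(t,3)
E
python3 - <<'E'
from h import *
import workcell; print(finger_overhang if 'finger_overhang' in globals() else [n for n in dir(workcell) if n[0]!='_'])
for p in [(50,298),(80,345),(40,373),(145,325),(190,250)]: print("top",p,onz("top",p,0),onz("top",p,.25))
for p in [(118,55),(155,45),(165,150),(225,165)]: print("scene",p,onz("scene",p,0),onz("scene",p,.25))
b=W(-.158,0,.127);print("bar",b,"above",delta(np.r_[b[:2],.33],np.pi/2+YAW))
print(delta([.222,.475,.36]),delta([.35,.3,.36]))
E
```

```text
0.011
top (50, 298) [0.7001 0.6083 0.    ] [0.624  0.4769 0.25  ]
top (80, 345) [0.5118 0.5695 0.    ] [0.4712 0.4455 0.25  ]
top (40, 373) [ 0.491   0.7115 -0.    ] [0.4542 0.5607 0.25  ]
top (145, 325) [0.4714 0.3587 0.    ] [0.4384 0.2743 0.25  ]
top (190, 250) [0.6299 0.1268 0.    ] [0.567  0.0862 0.25  ]
scene (118, 55) [0.7095 1.1592 0.    ] [0.5458 0.6899 0.25  ]
scene (155, 45) [0.8937 1.1434 0.    ] [0.6914 0.6774 0.25  ]
scene (165, 150) [0.5353 0.3899 0.    ] [0.4081 0.0819 0.25  ]
scene (225, 165) [0.6637 0.1835 0.    ] [ 0.5096 -0.0812  0.25  ]
bar [ 0.575  -0.1041  0.127 ] above (array([-564.9, -375.4, -120.9]), np.float64(1.183))
(array([   0.3,   -0.6, -151.4]), 0) (array([-189.8, -104.8, -151.2]), 0)
```

drive_tool --deltas '[[[-43,-41,-30,0],[-86,-82,-60,0.1],[-129,-122,-90,0.2],[-172,-163,-105,0.35],[-214,-203,-121,0.5],[-265,-228,-121,0.65],[-315,-253,-121,0.8],[-365,-277,-121,0.95],[-415,-302,-121,1.1],[-465,-326,-121,1.183],[-515,-351,-121,1.183],[-565,-375,-121,1.183]]]' --gripper 0.43 --squeeze 60

```text
time_s: 1.6
tcp_pos: [0.5761, -0.1053, 0.3299]
eef_rot: [[0.05, 0.999, -0.001], [0.999, -0.05, 0.0], [0.0, -0.001, -1.0]]
ft_force: [0.6, 0.1, 0.5]
gripper_width: 0.286
grasp_force: 0.0
```

```bash
python3 - <<'E'
from h import *
s=get_state();print(s["time_s"],s["tcp_pos"],s["q"],s["gripper_width"],s["ft_force"])
b=W(-.158,0,.127);print(delta(b,np.pi/2+YAW))
E
```

```text
1.6 [ 0.5761 -0.1053  0.3299] [-0.2439  0.2403  0.9553  0.0002  1.9466 -0.1936] 0.28606429122547855 [0.617  0.1322 0.4527]
(array([  1.1,  -1.1, 202.9]), np.float64(-0.0))
```

drive_tool --deltas '[[[1,-2,50,0],[1,-2,100,0],[1,-2,135,0],[1,-2,155,0],[1,-2,170,0],[1,-2,180,0],[1,-2,190,0],[1,-2,198,0],[1,-2,203,0],[1,-2,203,0]]]'

```text
time_s: 2.85
tcp_pos: [0.5733, -0.1025, 0.1271]
eef_rot: [[0.05, 0.999, -0.0], [0.999, -0.05, 0.0], [0.0, -0.0, -1.0]]
ft_force: [0.3, -0.1, 0.1]
gripper_width: 0.287
grasp_force: 0.0
```

drive_tool --deltas '[[[0,0,0,0],[0,0,0,0],[0,0,0,0],[0,0,0,0]]]' --gripper 1

```text
time_s: 3.35
tcp_pos: [0.5734, -0.1025, 0.1275]
eef_rot: [[0.05, 0.999, 0.0], [0.999, -0.05, 0.0], [0.0, 0.0, -1.0]]
ft_force: [0.2, -0.1, -0.0]
gripper_width: 0.005
grasp_force: 0.0
```

```bash
python3 - <<'E'
from h import *
cv2.imwrite("pics/s1.png",cv2.resize(camera("scene")[110:250,210:360,::-1],(600,560),interpolation=cv2.INTER_CUBIC))
E
```

```text
(no output)
```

View pics/s1.png

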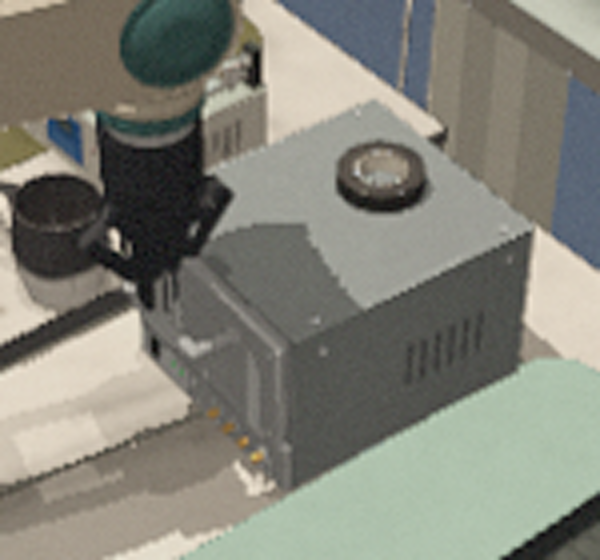

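```bash
python3 - <<'E'
from h import *
a=camera("scene")[155:225,220:290,::-1];b=camera("top")[190:260,220:290,::-1]
f=lambda i:cv2.resize(i,(400,400),interpolation=cv2.INTER_CUBIC)
cv2.imwrite("pics/s2.png",np.hstack([f(a),f(b)]))
s=get_state();t=s["tcp_pos"];print(t,s["gripper_width"])
for n in("scene","top"): print(n,proj(n,t),proj(n,t-[0,0,.011]),proj(n,W(-.158,.045,.135)),proj(n,W(-.158,-.045,.135)))
E
```

```text
[ 0.5734 -0.1026  0.1274] -6.835887806560632e-05
scene [249.3174 191.948 ] [249.4422 194.6302] [242.0785 181.9799] [258.1372 198.5883]
top [253.237  226.4168] [253.5533 227.1223] [240.1186 231.1293] [266.232  219.4242]
```

View pics/s2.png

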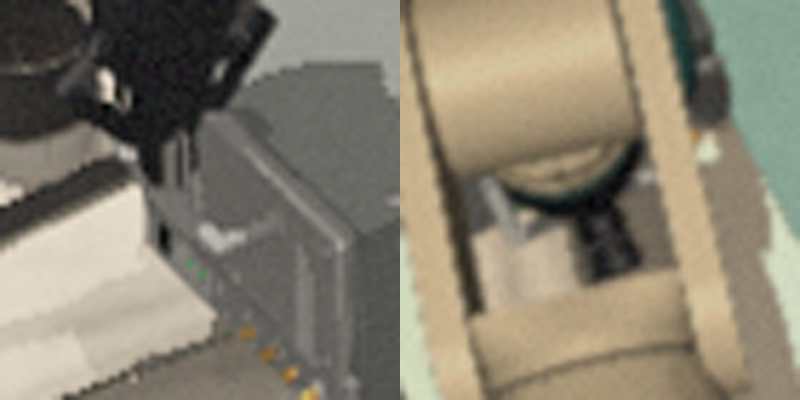

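The fingers closed with no bar between them, even though the pose and the bar position agree. I'll probe gently by moving outward and watching the force.

drive_tool --deltas '[[[0,-4,0,0],[0,-8,0,0],[0,-12,0,0],[0,-16,0,0],[0,-16,0,0]]]'

```text
time_s: 4.12
tcp_pos: [0.5572, -0.1017, 0.1275]
eef_rot: [[0.05, 0.999, 0.0], [0.999, -0.05, 0.0], [0.0, 0.0, -1.0]]
ft_force: [0.5, 0.4, 0.1]
gripper_width: -0.0
grasp_force: 0.0
```

```bash
python3 - <<'E'
from h import *
im=np.mean([camera("scene").astype(float) for _ in range(6)],0).astype(np.uint8)[155:215,225:285,::-1]
a=cv2.imread("pics/scene0.png")[155:215,225:285]
f=lambda i:cv2.resize(cv2.convertScaleAbs(i,alpha=1.5),(400,400),interpolation=cv2.INTER_CUBIC)
cv2.imwrite("pics/s3.png",np.hstack([f(a),f(im)]))
t=get_state()["tcp_pos"];print(t)
for z in(-.011,0,.03,.06): print((proj("scene",t+[0,0,z])-[225,155])*6.667)
E
```

```text
[ 0.5574 -0.1018  0.1273]
[133.1937 277.8508]
[132.2126 259.9628]
[129.4873 210.2743]
[126.6872 159.2208]
```

View pics/s3.png

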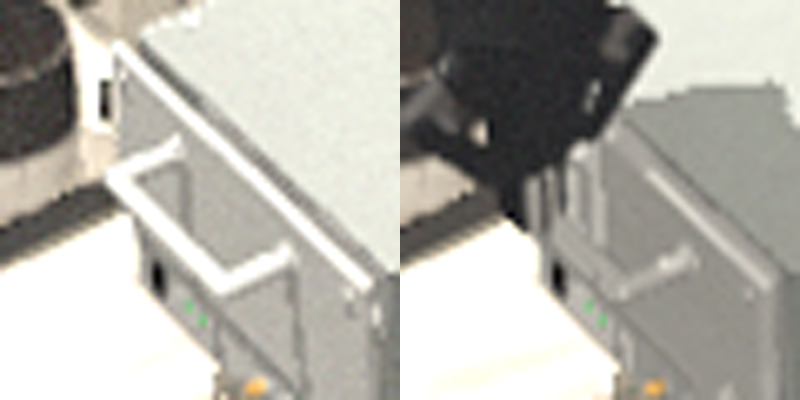

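The right half shows the fingertips about 25 mm higher in the image than the commanded tip would be. The bar at (620,290)-(555,230) in the crop isn't hidden by them, so the closed fingers seem to be just above it. I'll test that by feeling for the bar's top.

drive_tool --deltas '[[[0,8,0,0],[0,17,0,0],[0,17,2,0],[0,17,4,0],[0,17,5,0],[0,17,6,0],[0,17,6,0]]]'

```text
time_s: 5.3
tcp_pos: [0.5743, -0.1026, 0.1214]
eef_rot: [[0.05, 0.999, -0.0], [0.999, -0.05, 0.0], [0.0, -0.0, -1.0]]
ft_force: [-0.1, -0.7, -0.1]
gripper_width: -0.004
grasp_force: 0.0
```

drive_tool --deltas '[[[0,0,2,0],[0,0,4,0],[0,0,6,0],[0,0,7,0],[0,0,8,0],[0,0,8,0]]]'

```text
time_s: 6.05
tcp_pos: [0.5748, -0.1027, 0.1177]
eef_rot: [[0.05, 0.999, 0.003], [0.999, -0.05, -0.001], [-0.001, 0.003, -1.0]]
ft_force: [-10.8, 1.7, 20.2]
gripper_width: 0.0
grasp_force: 10.6
```

Contact came at a TCP height of about 0.119 m, so the real tips sit roughly 30 mm higher than nominal. I'll back off, open the fingers, and go down deeper by that offset.

drive_tool --deltas '[[[0,0,-12,0],[0,0,-25,0],[0,0,-25,0],[0,1,-25,0]]]' --gripper 0.4

```text
time_s: 6.55
tcp_pos: [0.5752, -0.1026, 0.1378]
eef_rot: [[0.05, 0.999, -0.001], [0.999, -0.05, 0.0], [0.0, -0.001, -1.0]]
ft_force: [-0.1, -0.2, -0.8]
gripper_width: 0.298
grasp_force: 0.0
```

drive_tool --deltas '[[[0,0,4,0],[0,0,9,0],[0,0,13,0],[0,0,17,0],[0,0,20,0],[0,0,23,0],[0,0,26,0],[0,0,26,0]]]'

```text
time_s: 7.55
tcp_pos: [0.5752, -0.1026, 0.1121]
eef_rot: [[0.05, 0.999, -0.0], [0.999, -0.05, 0.0], [0.0, -0.0, -1.0]]
ft_force: [0.6, 0.2, 0.0]
gripper_width: 0.299
grasp_force: 0.0
```

No contact while straddling the bar, as expected. Going 9 mm lower and closing.

drive_tool --deltas '[[[0,0,3,0],[0,0,6,0],[0,0,9,0],[0,0,9,0]]]'

```text
time_s: 8.05
tcp_pos: [0.5752, -0.1026, 0.103]
eef_rot: [[0.05, 0.999, -0.001], [0.999, -0.05, 0.0], [0.0, -0.001, -1.0]]
ft_force: [-0.2, 0.0, -0.4]
gripper_width: 0.297
grasp_force: 0.0
```

drive_tool --deltas '[[[0,0,0,0],[0,0,0,0],[0,0,0,0],[0,0,0,0]]]' --gripper 1

```text
time_s: 8.55
tcp_pos: [0.5758, -0.1027, 0.1036]
eef_rot: [[0.05, 0.999, 0.001], [0.999, -0.05, -0.0], [-0.0, 0.001, -1.0]]
ft_force: [5.2, -0.4, -1.5]
gripper_width: 0.087
grasp_force: 58.6
```

The bar is held. Pulling the tray out.

drive_tool --deltas '[[[0,-8,0,0],[0,-22,0,0],[0,-38,0,0],[0,-54,0,0],[0,-70,0,0],[0,-86,0,0],[0,-102,0,0],[0,-118,0,0],[0,-134,0,0],[0,-150,0,0],[0,-160,0,0],[0,-165,0,0]]]'

```text
time_s: 10.05
tcp_pos: [0.4128, -0.0972, 0.1038]
eef_rot: [[0.051, 0.999, 0.008], [0.999, -0.051, -0.006], [-0.006, 0.009, -1.0]]
ft_force: [35.2, -16.3, -22.6]
gripper_width: 0.09
grasp_force: 58.1
```

drive_tool --deltas '[[[0,-2,0,0],[0,-4,0,0],[0,-5,0,0],[0,-5,0,0]]]'

```text
time_s: 10.55
tcp_pos: [0.413, -0.0972, 0.1038]
eef_rot: [[0.051, 0.998, 0.021], [0.999, -0.051, -0.007], [-0.006, 0.022, -1.0]]
ft_force: [50.2, -17.5, -31.4]
gripper_width: 0.081
grasp_force: 57.8
```

drive_tool --deltas '[[[0,3,0,0],[0,6,0,0],[0,6,0,0]]]'

```text
time_s: 10.92
tcp_pos: [0.4129, -0.0972, 0.1036]
eef_rot: [[0.051, 0.999, 0.004], [0.999, -0.051, -0.006], [-0.006, 0.004, -1.0]]
ft_force: [11.1, -13.8, -8.1]
gripper_width: 0.086
grasp_force: 60.4
```

```bash
python3 - <<'E'
from h import *
a=camera("scene")[120:240,195:325,::-1];b=camera("top")[150:270,185:315,::-1]
cv2.imwrite("pics/raw_s4.png",a)
f=lambda i:cv2.resize(cv2.convertScaleAbs(i,alpha=1.3),(400,370),interpolation=cv2.INTER_CUBIC)
cv2.imwrite("pics/s4.png",np.hstack([f(a),f(b)]))
E
```

```text
(no output)
```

View pics/s4.png

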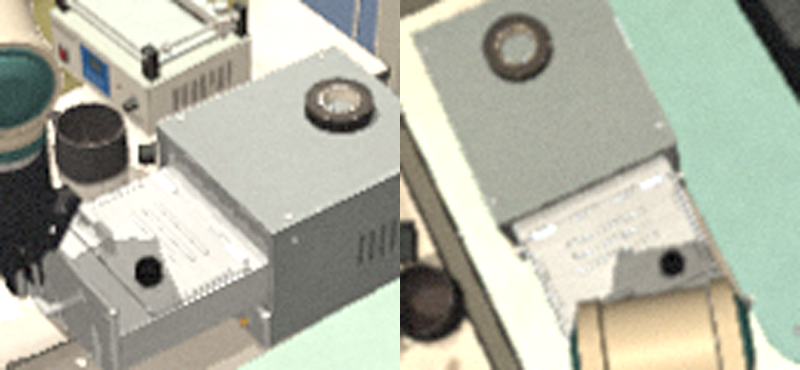

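The tray is out. The knob is at scene (243.8,207.6) and top (273.4,235.3). I'll let go and clear the view.

drive_tool --deltas '[[[0,0,0,0],[0,0,0,0],[0,0,-20,0],[0,0,-50,0],[0,0,-100,0],[50,0,-150,0],[100,0,-150,0],[160,0,-150,0],[200,0,-150,0],[200,0,-150,0]]]' --gripper 0.3

```text
time_s: 12.28
tcp_pos: [0.4209, 0.1075, 0.2532]
eef_rot: [[0.046, 0.999, -0.001], [0.999, -0.046, 0.0], [0.0, -0.001, -1.0]]
ft_force: [0.2, -0.8, 0.9]
gripper_width: 0.353
grasp_force: 0.0
```

```bash
python3 - <<'E'
from h import *
print(get_state()["tcp_pos"],get_state()["gripper_width"])
k=tri((243.75,207.6),(273.4,235.3));print("knob",k,W(-.219,-.045,.1355))
A=np.mean([camera("scene").astype(float) for _ in range(4)],0).astype(np.uint8)[:,:,::-1];B=np.mean([camera("top").astype(float) for _ in range(4)],0).astype(np.uint8)[:,:,::-1]
cv2.imwrite("pics/sc5.png",A);cv2.imwrite("pics/tp5.png",B)
f=lambda i:cv2.resize(cv2.convertScaleAbs(i,alpha=.9),(400,400),interpolation=cv2.INTER_CUBIC)
cv2.imwrite("pics/s5.png",np.hstack([f(A[150:230,210:290]),f(B[190:270,220:300])]))
for n,i in(("scene",A[150:230,210:290]),("top",B[190:270,220:300])):
    m=(i.max(2)<60).astype(np.uint8);_,_,st,c=cv2.connectedComponentsWithStats(m)
    print(n,[(s[4],(q+([210,150] if n=="scene" else [220,190])).round(1)) for s,q in zip(st[1:],c[1:]) if s[4]>8])
print({n:proj(n,W(-.229,.036,.1375)) for n in("scene","top")})
E
```

```text
[0.4209 0.1075 0.2532] 0.3527452030523735
knob (array([ 0.5199, -0.147 ,  0.1265]), np.float64(0.003604817696782983)) [ 0.5118 -0.146   0.1355]
scene [(np.int32(461), array([223.8, 166.2])), (np.int32(12), array([242., 171.])), (np.int32(63), array([242.8, 207.9]))]
top [(np.int32(39), array([273., 235.]))]
{'scene': array([223.4128, 191.8482]), 'top': array([251.6001, 250.1929])}
```

View pics/s5.png

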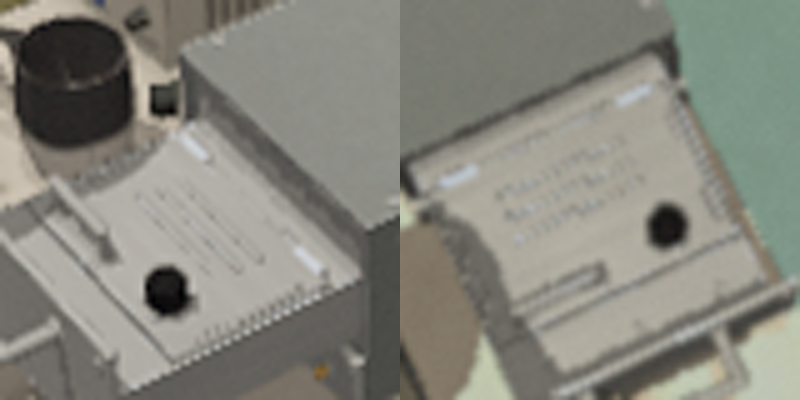

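The cover is shut. The bow spans scene (221.4,186.4)-(231.6,197), mid about (226.4,191.6), and its middle in the top view is about (252,247.4). The knob is at scene (243.2,207.9), top (273,235).

```bash
python3 - <<'E'
from h import *
print("bow",tri((226.4,191.6),(252,247.4)),onz("scene",(226.4,191.6),.1375),onz("top",(252,247.4),.1375),W(-.229,.036,.1375))
print("ends",onz("scene",(221.4,186.4),.1375),onz("scene",(231.6,197),.1375),onz("top",(243.6,251),.1375),onz("top",(260.5,244),.1375))
print("knob",onz("scene",(243.2,207.5),.13),onz("top",(273,235),.13),W(-.219,-.045,.13))
print("barR",onz("top",(288,266.5),.135),W(-.328,-.045,.135))
x=get_state()["eef_rot"];print(get_state()["tcp_pos"])
E
```

```text
bow (array([ 0.5131, -0.0696,  0.1381]), np.float64(0.0002597570649283483)) [ 0.5136 -0.0691  0.1375] [ 0.5131 -0.0696  0.1375] [ 0.5059 -0.0646  0.1375]
ends [ 0.5144 -0.0404  0.1375] [ 0.5128 -0.0982  0.1375] [ 0.5152 -0.0415  0.1375] [ 0.5104 -0.0977  0.1375]
knob [ 0.5188 -0.1491  0.13  ] [ 0.519  -0.1455  0.13  ] [ 0.5118 -0.146   0.13  ]
barR [ 0.4091 -0.1414  0.135 ] [ 0.403  -0.1406  0.135 ]
[0.4216 0.1045 0.2535]
```

drive_tool --deltas '[[[-42,25,0,0],[-85,51,0,0],[-127,76,0,0],[-169,101,0,0],[-169,101,0,0],[-169,101,0,0]]]'

```text
time_s: 13.42
tcp_pos: [0.5137, -0.0686, 0.2533]
eef_rot: [[0.051, 0.999, -0.0], [0.999, -0.051, 0.0], [0.0, -0.0, -1.0]]
ft_force: [-0.1, 0.6, 1.0]
gripper_width: 0.351
grasp_force: 0.0
```

```bash
python3 - <<'E'
from h import *
print(get_state()["tcp_pos"],delta([.5145,-.0693,.105],np.pi/2+YAW))
E
```

```text
[ 0.5137 -0.0686  0.2533] (array([ -0.7,   0.8, 148.3]), np.float64(-0.001))
```

drive_tool --deltas '[[[-1,1,40,0],[-1,1,80,0],[-1,1,105,0],[-1,1,118,0],[-1,1,125,0],[-1,1,130,0],[-1,1,134,0],[-1,1,138,0],[-1,1,138,0]]]'

```text
time_s: 14.55
tcp_pos: [0.5148, -0.0696, 0.1152]
eef_rot: [[0.05, 0.999, -0.0], [0.999, -0.05, 0.0], [0.0, -0.0, -1.0]]
ft_force: [0.8, 0.1, -0.2]
gripper_width: 0.351
grasp_force: 0.0
```

drive_tool --deltas '[[[0,0,3,0],[0,0,6,0],[0,0,9,0],[0,0,9,0]]]'

```text
time_s: 15.05
tcp_pos: [0.5148, -0.0695, 0.106]
eef_rot: [[0.05, 0.999, -0.001], [0.999, -0.05, 0.0], [0.0, -0.001, -1.0]]
ft_force: [-0.0, 0.3, 0.2]
gripper_width: 0.351
grasp_force: 0.0
```

drive_tool --deltas '[[[0,0,0,0],[0,0,0,0],[0,0,0,0],[0,0,0,0]]]' --gripper 1 --squeeze 45

```text
time_s: 15.55
tcp_pos: [0.514, -0.0695, 0.1063]
eef_rot: [[0.05, 0.999, -0.002], [0.999, -0.05, 0.0], [0.0, -0.002, -1.0]]
ft_force: [-5.4, 0.4, 1.6]
gripper_width: 0.071
grasp_force: 43.9
```

The bow is gripped. Now a gentle tug in 1 mm steps.

drive_tool --deltas '[[[0,0,-1,0],[0,0,-2,0],[0,0,-2.5,0],[0,0,-2.5,0]]]'

```text
time_s: 16.05
tcp_pos: [0.5146, -0.0695, 0.1086]
eef_rot: [[0.05, 0.999, -0.001], [0.999, -0.05, 0.0], [0.0, -0.001, -1.0]]
ft_force: [-4.3, 0.5, -2.3]
gripper_width: 0.068
grasp_force: 43.8
```

drive_tool --deltas '[[[0,0,-0.5,0],[0,0,-1,0],[0,0,-1.5,0],[0,0,-1.5,0]]]'

```text
time_s: 16.55
tcp_pos: [0.5152, -0.0696, 0.1105]
eef_rot: [[0.05, 0.999, 0.001], [0.999, -0.05, 0.0], [0.0, 0.001, -1.0]]
ft_force: [-1.6, -0.0, -3.5]
gripper_width: 0.067
grasp_force: 43.8
```

drive_tool --deltas '[[[0,0,-0.5,0],[0,0,-1,0],[0,0,-1,0]]]'

```text
time_s: 16.92
tcp_pos: [0.5155, -0.0696, 0.1116]
eef_rot: [[0.05, 0.999, 0.002], [0.999, -0.05, -0.0], [0.0, 0.002, -1.0]]
ft_force: [3.8, 0.1, -4.5]
gripper_width: 0.068
grasp_force: 43.8
```

drive_tool --deltas '[[[0,0,-0.5,0],[0,0,-1,0],[0,0,-1,0]]]'

```text
time_s: 17.3
tcp_pos: [0.5158, -0.0696, 0.1126]
eef_rot: [[0.05, 0.999, 0.002], [0.999, -0.05, -0.0], [0.0, 0.002, -1.0]]
ft_force: [6.1, -0.0, -6.2]
gripper_width: 0.068
grasp_force: 43.7
```

There's no firm stop after 6 mm, so the cover seems free. I'll follow the arc a little further and keep watching the force.

drive_tool --deltas '[[[0,2,0,0],[0,2.5,-1.5,0],[0,3,-3,0],[0,3.5,-4.5,0],[0,4,-6,0],[0,4,-6,0]]]'

```text
time_s: 18.05
tcp_pos: [0.5177, -0.0696, 0.1182]
eef_rot: [[0.05, 0.999, -0.003], [0.999, -0.05, 0.001], [0.0, -0.003, -1.0]]
ft_force: [-6.6, 1.7, -1.1]
gripper_width: 0.068
grasp_force: 44.1
```

The cover is free and follows. Raising it along the arc.

drive_tool --deltas '[[[0,1.5,-4.7,0],[0,3.8,-9.4,0],[0,6.3,-13.9,0],[0,9.1,-18.3,0],[0,12,-22.5,0],[0,15.2,-26.6,0],[0,15.2,-26.6,0]]]'

```text
time_s: 18.92
tcp_pos: [0.5336, -0.0702, 0.1465]
eef_rot: [[0.05, 0.999, -0.001], [0.999, -0.05, 0.001], [0.001, -0.001, -1.0]]
ft_force: [-10.8, 2.7, 3.7]
gripper_width: 0.07
grasp_force: 44.1
```

drive_tool --deltas '[[[0,-1,-2,0],[0,1.4,-5,0],[0,4.9,-8.7,0],[0,8.7,-12.3,0],[0,12.6,-15.7,0],[0,16.7,-18.9,0],[0,20.9,-21.8,0],[0,20.9,-21.8,0]]]'

```text
time_s: 19.92
tcp_pos: [0.5553, -0.071, 0.1678]
eef_rot: [[0.049, 0.999, 0.0], [0.999, -0.049, 0.001], [0.001, 0.0, -1.0]]
ft_force: [-2.2, 5.1, -2.1]
gripper_width: 0.071
grasp_force: 44.2
```

drive_tool --deltas '[[[0.5,5.3,-3.3,0],[1,10.8,-6.3,0],[1,16.4,-8.9,0],[1.2,22.2,-11.2,0],[1.2,25,-12.3,0],[1.2,25,-12.3,0]]]'

```text
time_s: 20.68
tcp_pos: [0.5802, -0.0719, 0.1813]
eef_rot: [[0.05, 0.999, 0.001], [0.999, -0.05, -0.001], [-0.001, 0.001, -1.0]]
ft_force: [-4.6, 4.0, 1.7]
gripper_width: 0.064
grasp_force: 44.2
```

drive_tool --deltas '[[[0.5,3,-0.7,0],[1,6,-1.3,0],[1,8,-1.6,0],[1,8,-1.6,0],[1,8,-1.6,0]]]'

```text
time_s: 21.3
tcp_pos: [0.5884, -0.0721, 0.1839]
eef_rot: [[0.051, 0.999, 0.003], [0.999, -0.051, -0.002], [-0.002, 0.003, -1.0]]
ft_force: [-5.8, 0.7, 6.0]
gripper_width: 0.068
grasp_force: 44.3
```

```bash
python3 - <<'E'
from h import *
a=camera("scene")[90:240,185:335,::-1];b=camera("top")[150:280,200:330,::-1]
f=lambda i:cv2.resize(cv2.convertScaleAbs(i,alpha=1.2),(400,400),interpolation=cv2.INTER_CUBIC)
cv2.imwrite("pics/s6.png",np.hstack([f(a),f(b)]))
s=get_state();print(s["time_s"],s["tcp_pos"],s["ft_force"],s["grasp_force"],s["gripper_width"])
E
```

```text
21.4 [ 0.5884 -0.0721  0.1839] [-5.2526  0.3778  6.4545] 44.3334424495697 0.06737458428597269
```

View pics/s6.png

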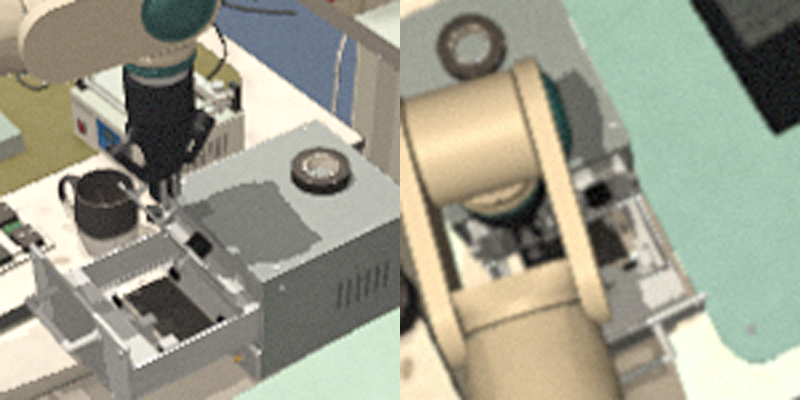

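The cover stands well open with the phone exposed, held by the bow, and the tray is out. I'll check numerically that the tray hasn't crept in.

```bash
python3 - <<'E'
from h import *
for n,f,(x0,x1,y0,y1) in (("top","tp5",(280,304,236,258)),("scene","sc5",(214,240,206,236))):
    T=cv2.imread(f"pics/{f}.png")[y0:y1,x0:x1]; I=camera(n)[:,:,::-1].copy()[y0-10:y1+10,x0-10:x1+10]
    r=cv2.matchTemplate(I,T,cv2.TM_CCOEFF_NORMED);_,v,_,l=cv2.minMaxLoc(r);print(n,v,np.array(l)-10)
    g=np.linalg.norm(proj(n,W(-.293,-.05,.15))-proj(n,W(-.283,-.05,.15)));print("px/10mm",proj(n,W(-.283,-.05,.15))-proj(n,W(-.293,-.05,.15)))
print(get_state()["joint_vel"])
E
```

```text
top 0.9048093557357788 [0 0]
px/10mm [-1.3621 -2.965 ]
scene 0.6964911818504333 [0 0]
px/10mm [ 3.0669 -1.4036]
[-0.0003  0.0001 -0.0003 -0.0004 -0.0006 -0.0003]
```

The tray hasn't moved and the arm is still, so I'm handing in.

```bash
python3 -c "
from workcell import *
print(finish_job())"
```

```text
the job is handed in; nothing more can be done
None
```

I handed the job in with the tray about 163 mm out and the cover, which was not caught, held still by its bow at an estimated 60 degrees; no verdict came back.

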